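Rack the photometer cells in order of length

ROBOT

A 6-joint arm with a two-finger parallel gripper is mounted at the origin on the work surface. World frame = base frame: x ahead of the robot, y to its left, z up, the work surface at z = 0. Lengths are in mm, angles in rad, forces in N, time in s.
With the tool pointing down it reaches from about 350 to 975 mm from the base axis. Payload 7.1 kg.
Tool frame: the origin (TCP) lies between the finger pads; the fingertips stand 19 mm ahead of it and the grasp point (between the pads) is the TCP (ctrl.tcp_to_tips is the distance from the TCP to the fingertips, in mm); z points along the fingers, y is the line along which they close (so a half turn about z gives the same grasp; the last joint's range is limited). The gripper opens to 88 mm and grips with 3 to 60 N. Pads are 20 mm wide; open, the fingers measure 115 mm over their backs; the gripper's body (75 mm by 178 mm) begins 61 mm behind the grasp point.
Start: joints at [1.179, 0.423, 1.63, -0, 1.089, -0.019], TCP at [227.608, 582.065, 241.675] pointing down, gripper open.
Joint ranges: [-3, 3], [-0.9, 2.11], [0.09, 2.58], [-1.31, 4.45], [0.11, 2.69], [-2.54, 2.54]. Speed limits (rad/s): [2.39, 2.39, 3.01, 3.14, 3.14, 3.14].

INTERFACE

Orientations are given as a rotation vector (axis times angle).
In Python, from workcell import status, optics, ctrl gives the robot as it stands. The module is installed in compiled form; this text tells all that it offers.
- The arm moves only by the shell command python3 -m inch 'ROWS'. ROWS is JSON, a list that holds one entry, the list of rows, each a list of 7 numbers: the shift along the tool's x, y, z in mm, then the turn, a rotation vector about the tool's x, y, z in rad, then the opening in per cent of the stroke, from 0 (shut) to 100 (fully open). A call has 1 to 20 rows; each row is the pose to reach, as a shift and turn from the pose commanded when the call began, along the tool's axes at that moment; what a row does not reach only later rows make up. A row lasts 1/10 s, in which the tool goes at most 50 mm and 8.59 degrees, less where a joint would pass 70% of its speed; a pose out of reach is approached as far as the arm can. A call with a gripper value outside its range is refused whole. The fingers move at their own pace and stop on an object; the grip force is fixed at half the most. Time passes only in rows, so rows that repeat a pose let the fingers close. It gives the time, the measured TCP pose, the force, the opening and the grip force at its end, in the units of the state.
- status.get_obs(): the state, without advancing time (a new reading comes with each control period).
- optics.get_image(name): name is "scene" or "top" or "wrist"; returns a dict with "frame" (400x640x3 uint8, red, green, blue), "fx", "fy", "cx", "cy" (pixels), "rvec" (rotation vector, rad) and "tvec" (3), from world to camera coordinates, as OpenCV has them; the wrist camera has in their place "hand_eye" (4x4, takes a point from camera to tool coordinates, whose origin is the TCP and whose axes are the flange's). Camera axes: x right, y down, z forward; pixel columns grow to the right and rows downward; lengths in mm; the calibration is good to about 2 mm. A picture is of the moment at which its call begins: read the wrist's pose just before it. There is no depth.
- ctrl.close_job(): hands the job in; it is judged then, once.
The state is a dict: "t": time; "qpos": joint angles; "qvel": joint speeds; "joint_torque": joint torques, N m; "ee_pos": TCP position; "orientation": TCP orientation; "ft_force": force on the tool from outside, world axes, zero at the start; "moment": the same for the moment, N m; "width": finger opening in mm; "grasp_force": force on a finger pad.
Only numpy, scipy, OpenCV 4.12 (cv2) and the standard library are available. Lean on these libraries where they do the work, as an engineer would, in place of code of your own. Each camera call takes 0.05 s, during which the arm holds its last target. There are 200 camera calls.

TASK

The cleaned glass cells stand on the blue drying mat: put them away in the white cell rack in order of length, the shortest on the strip next to the rack's raised carrying handle and the longest on the last strip at the low end. Stand each one upright at the middle of its dark strip, pointing along the strip. They are glass, so set them down without dropping or toppling any, and leave the two round vials standing where they are.

Things in the scene. Friction and masses are not known exactly. Their poses are not given: they have to be found in the camera images.
- cell_10_center (a point): Shortest of four closed glass sample cells: an upright rectangular box with frosted sides and a flat white stopper over its whole top, 12.5 mm long (x axis) by 12.5 mm wide (y axis) by 48 mm high, loose, under 80 g. The point is its centre, 24 mm above its underside. It stands on the dark blue mat, 3 mm thick. Its footprint is square.
- cell_20_center (a point): Second shortest of four closed glass sample cells: an upright rectangular box with frosted sides and a flat white stopper over its whole top, 22.5 mm long (x axis) by 12.5 mm wide (y axis) by 48 mm high, loose, under 80 g. The point is its centre, 24 mm above its underside. It stands on the dark blue mat, 3 mm thick.
- cell_50_center (a point): Second longest of four closed glass sample cells: an upright rectangular box with frosted sides and a flat white stopper over its whole top, 52.5 mm long (x axis) by 12.5 mm wide (y axis) by 48 mm high, loose, under 80 g. The point is its centre, 24 mm above its underside. It stands on the dark blue mat, 3 mm thick.
- cell_100_center (a point): Longest of four closed glass sample cells: an upright rectangular box with frosted sides and a flat white stopper over its whole top, 102.5 mm long (x axis) by 12.5 mm wide (y axis) by 48 mm high, loose, under 80 g. The point is its centre, 24 mm above its underside. It stands on the dark blue mat, 3 mm thick.
- strip_1_top (a point): First flat dark grey rubber strip, 124 mm long (y axis) by 32 mm wide (x axis: along the row, from handle to low end), on the white cell rack. The point is the centre of its upper face, 10 mm above the table. Next to the raised end of the rack with the carrying handle, a dark blue bar on an upright, 62 mm high, 57 mm from this strip's centre line.
- strip_2_top (a point): Second flat dark grey rubber strip, 124 mm long (y axis) by 32 mm wide (x axis: along the row, from handle to low end), on the white cell rack. The point is the centre of its upper face, 10 mm above the table, 50 mm from the first. The rack's floor between strips lies 4 mm below their tops.
- strip_3_top (a point): Third flat dark grey rubber strip, 124 mm long (y axis) by 32 mm wide (x axis: along the row, from handle to low end), on the white cell rack. The point is the centre of its upper face, 10 mm above the table, 50 mm from the second. The rack (238 x 138 mm, 12 mm high rims along both sides) is fixed and may be turned any way round.
- strip_4_top (a point): Fourth flat dark grey rubber strip, 124 mm long (y axis) by 32 mm wide (x axis: along the row, from handle to low end), on the white cell rack. The point is the centre of its upper face, 10 mm above the table, 50 mm from the third; the last one, at the low end away from the handle.
- vial_a_center (a point): round glass vial with a black screw cap, 24 mm in diameter, 59 mm high, loose, standing upright on the drying mat among the cells; not part of the job. The point is on its axis, 30 mm above its underside.
- vial_b_center (a point): round glass vial with a black screw cap, 24 mm in diameter, 59 mm high, loose, standing upright on the drying mat among the cells; not part of the job. The point is on its axis, 30 mm above its underside.

How it is judged:
By the outcome, as a careful person would: the job done as asked, in the order asked, and still so for the second after the job is handed in, with the robot touching nothing.
It also fails if it takes over 112 s, if anything falls off the work surface, if the arm or the gripper's body presses on something with over 40 N, if the wrist force passes 120 N, or if a joint passes its speed limit or range.

## Working session

There is one attempt and no reset: what is moved stays moved. The work goes in short steps, Python scripts to look and compute and a shell command to move; the robot and the scene stay as the last step left them, time stands still between calls to the robot, and variables do not carry over. Pictures are saved under pics/ and viewed, at most 14 in all, crops included, and the job is handed in when it is done.

```bash
mkdir -p pics; python3 - <<'E'
from workcell import status, optics, ctrl
import cv2
o=status.get_obs(); print({k:(v if not hasattr(v,'round') else v) for k,v in o.items()})
for n in ("top","scene"):
    d=optics.get_image(n); cv2.imwrite(f"pics/{n}0.png",d["frame"][:,:,::-1]); print(n,{k:d[k] for k in d if k!="frame"})
d=optics.get_image("wrist");cv2.imwrite("pics/wrist0.png",d["frame"][:,:,::-1]);print(d["fx"],d["cx"],d["cy"],d["hand_eye"])
E
```

```text
{'t': 0.0, 'qpos': array([ 1.17899832e+00,  4.23877562e-01,  1.63067737e+00, -1.89821772e-05,
        1.08857771e+00, -1.90058545e-02]), 'qvel': array([ 9.45700552e-04,  1.40209682e-03, -1.79908282e-03,  2.70735408e-03,
        9.93513586e-05, -9.76401287e-04]), 'joint_torque': array([ 8.38277192e-04, -5.44631302e+01, -2.73665947e+01,  6.43760199e-02,
        2.26516742e-02, -1.13534604e-04]), 'ee_pos': array([227.42146189, 581.5975377 , 240.88369959]), 'orientation': array([-5.82126648e-01, -3.08688472e+00,  2.37332262e-03]), 'ft_force': array([0.36279817, 0.23918941, 0.40075839]), 'moment': array([0.01801477, 0.00886077, 0.04190356]), 'grasp_force': 0.0, 'width': 87.53412009231262}
top {'fx': 478.49803296247575, 'fy': 478.49803296247575, 'cx': 331.00273930661143, 'cy': 198.23059375484453, 'rvec': array([ 2.12642855, -2.18068651,  0.19284753]), 'tvec': array([8.47302082e-01, 5.42787249e+02, 1.11299049e+03])}
scene {'fx': 378.26850007379215, 'fy': 378.26850007379215, 'cx': 318.7473317400773, 'cy': 196.53168967713117, 'rvec': array([ 1.69444224,  1.53859072, -0.78781364]), 'tvec': array([ -64.21672886, -236.90369191, 1233.13834637])}
282.1792318651486 316.0348133677591 203.2494538883987 [[-7.31419685e-04 -9.52164258e-01 -3.05585815e-01  8.42665573e+01]
 [ 9.99998935e-01 -1.08238620e-03  9.79072117e-04 -2.38136860e-01]
 [-1.26299935e-03 -3.05584774e-01  9.52164036e-01 -1.42301519e+02]
 [ 0.00000000e+00  0.00000000e+00  0.00000000e+00  1.00000000e+00]]
```

View pics/top0.png

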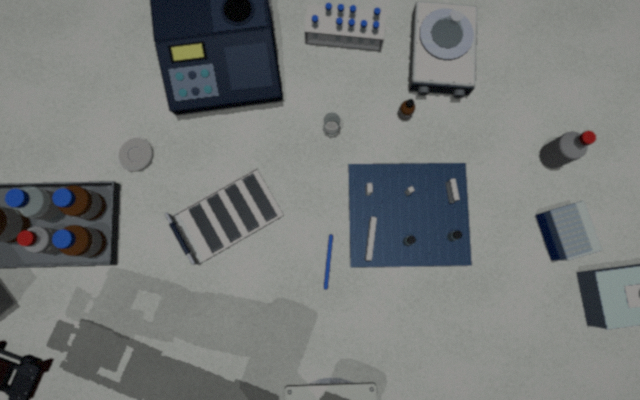

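View pics/wrist0.png

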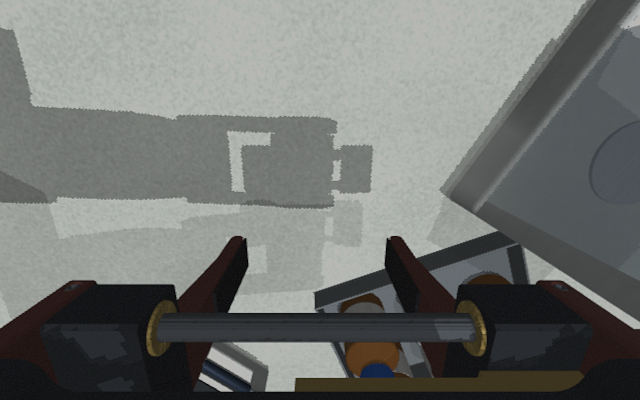

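The top view shows the rack with its blue handle at the left (about 180,238) and strips at (205,228), (222,215), (240,203) and (258,190). On the mat, cell 20 is at (369,188), cell 10 at (410,190), cell 50 at (453,190) and cell 100 at (371,238). The vials are at (410,240) and (456,235). The wrist view shows only bench and shadows.

```bash
cat > h.py <<'E'
import numpy as np, cv2
from scipy.spatial.transform import Rotation as R
from workcell import status, optics
def cam(name, img=None):
    o=status.get_obs(); d=optics.get_image(name)
    if name=="wrist":
        T=np.eye(4); T[:3,:3]=R.from_rotvec(o["orientation"]).as_matrix(); T[:3,3]=o["ee_pos"]
        M=T@np.array(d["hand_eye"]); Rc,C=M[:3,:3],M[:3,3]
    else:
        Rw=R.from_rotvec(d["rvec"]).as_matrix(); Rc=Rw.T; C=-Rc@np.array(d["tvec"])
    d.update(Rc=Rc,C=C); return d
def cast(d,px,z):
    px=np.atleast_2d(px).astype(float)
    v=np.c_[(px[:,0]-d["cx"])/d["fx"],(px[:,1]-d["cy"])/d["fy"],np.ones(len(px))]@d["Rc"].T
    return (d["C"]+v*((z-d["C"][2])/v[:,2])[:,None])[:,:2]
def proj(d,P):
    p=(np.atleast_2d(P)-d["C"])@d["Rc"]; return np.c_[d["fx"]*p[:,0]/p[:,2]+d["cx"],d["fy"]*p[:,1]/p[:,2]+d["cy"]]
def blobs(mask,d,z,amin,amax):
    "min-area rects of the mask's blobs, cast to plane z: centre, long side, short side, angle of long side, area"
    out=[]
    for c in cv2.findContours(mask.astype(np.uint8),cv2.RETR_EXTERNAL,cv2.CHAIN_APPROX_NONE)[0]:
        if amin<cv2.contourArea(c)<amax:
            w=cast(d,c[:,0],z).astype(np.float32); (x,y),(a,b),t=cv2.minAreaRect(w)
            if a<b: a,b,t=b,a,t+90
            out.append([x,y,a,b,(t+90)%180-90,*c[:,0].mean(0)])
    return np.array(out)
def tool(o,P,ang=None):
    "shift in tool axes from present measured TCP to world P"
    Rt=R.from_rotvec(o["orientation"]).as_matrix(); return (np.array(P)-o["ee_pos"])@Rt
E
python3 - <<'E'
from h import *
np.set_printoptions(suppress=True,precision=1)
d=cam("top"); f=d["frame"]; cv2.imwrite("pics/crop0.png",cv2.resize(f[140:290,150:490,::-1],None,fx=2.35,fy=2.35,interpolation=cv2.INTER_CUBIC))
g=f.min(2); hsv=cv2.cvtColor(f,cv2.COLOR_RGB2HSV)
m=np.zeros(g.shape,bool); m[165:268,345:470]=True
print("cells");print(blobs((hsv[...,1]<80)&(g>120)&m,d,51,8,600))
m=np.zeros(g.shape,bool); m[165:268,165:285]=True
print("strips");print(blobs((g<95)&m,d,10,100,2000))
E
```

```text
cells
[[ 443.9 -104.9  100.9   10.5   -9.2  371.   238.2]
 [ 559.2 -205.9    9.8    9.8   -1.3  410.9  188.9]
 [ 566.4 -106.    19.6    7.2   -2.2  369.5  187.4]
 [ 556.9 -311.5   50.    10.1    7.4  454.5  189. ]
 [ 557.8 -344.4  115.5    4.9   -4.1  468.5  188. ]
 [ 499.5  -50.1  244.5   11.7   -1.5  346.4  216.7]]
strips
[[454.1 349.9 144.1  23.2  29.3 183.2 240.2]
 [482.1 294.8 123.1  31.   29.1 205.5 227.8]
 [506.3 251.2 122.8  30.9  29.1 223.6 217.5]
 [530.9 207.7 123.7  30.8  29.2 241.6 207.4]
 [554.9 164.2 122.5  30.6  29.1 259.3 197.2]]
```

View pics/crop0.png

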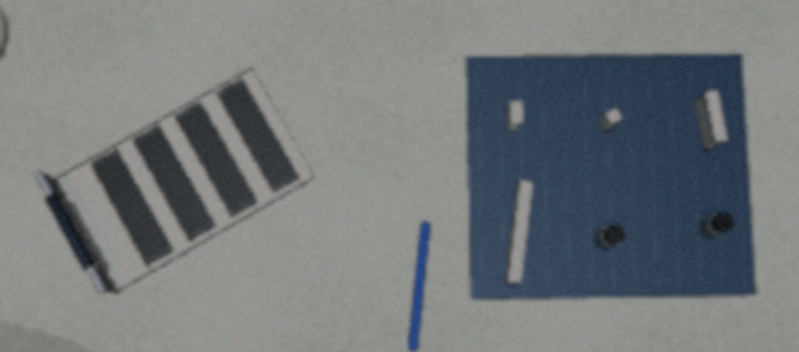

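The crop confirms four strips at 29.1° on a 50 mm pitch. All the cells and vials are clear of each other. Next I'll hover over cell 100 for a close look.

```bash
cat >> h.py <<'E'
def go(x,y,z,axis):
    "print rows numbers to bring tool to x,y,z with pads closing across a cell whose length lies at axis degrees"
    o=status.get_obs(); Rt=R.from_rotvec(o["orientation"]).as_matrix()
    t=(axis+90-np.degrees(np.arctan2(Rt[1,1],Rt[0,1]))+90)%180-90
    print("t %.2f"%o["t"],"pos",o["ee_pos"].round(1),"shift",(Rt.T@(np.array([x,y,z])-o["ee_pos"])).round(1),"turn z %.3f"%-np.radians(t),"| tilt",Rt[:2,2].round(4),"w %.1f q6 %.2f"%(o["width"],o["qpos"][5]))
E
python3 -c "
from h import *
go(443.9,-104.9,160,-9.2)"
```

```text
t 0.20 pos [227.5 581.8 241.2] shift [-451.7 -560.6   81.7] turn z -0.212 | tilt [-0.0004 -0.0009] w 88.0 q6 -0.02
```

```bash
python3 -m inch '[[[-452,-561,82,0,0,-0.212,45],[-452,-561,82,0,0,-0.212,45],[-452,-561,82,0,0,-0.212,45],[-452,-561,82,0,0,-0.212,45],[-452,-561,82,0,0,-0.212,45],[-452,-561,82,0,0,-0.212,45],[-452,-561,82,0,0,-0.212,45],[-452,-561,82,0,0,-0.212,45],[-452,-561,82,0,0,-0.212,45],[-452,-561,82,0,0,-0.212,45],[-452,-561,82,0,0,-0.212,45],[-452,-561,82,0,0,-0.212,45],[-452,-561,82,0,0,-0.212,45],[-452,-561,82,0,0,-0.212,45],[-452,-561,82,0,0,-0.212,45],[-452,-561,82,0,0,-0.212,45],[-452,-561,82,0,0,-0.212,45],[-452,-561,82,0,0,-0.212,45],[-452,-561,82,0,0,-0.212,45],[-452,-561,82,0,0,-0.212,45]]]'
python3 - <<'E'
from h import *
go(443.9,-104.9,160,-9.2)
d=cam("wrist"); f=d["frame"]; cv2.imwrite("pics/w1.png",f[:,:,::-1])
print(proj(d,[443.9,-104.9,51]))
E
```

```text
t: 2.2
ee_pos: [444.1, -104.0, 159.9]
orientation: [0.25, 3.132, -0.0]
ft_force: [-0.3, 0.3, -1.2]
width: 39.1
grasp_force: 0.0
t 2.20 pos [ 444.1 -104.   159.9] shift [ 0.1 -0.9 -0.1] turn z 0.002 | tilt [ 0.0001 -0.    ] w 39.1 q6 -1.67
[[315.13460426 206.86435136]]
```

View pics/w1.png

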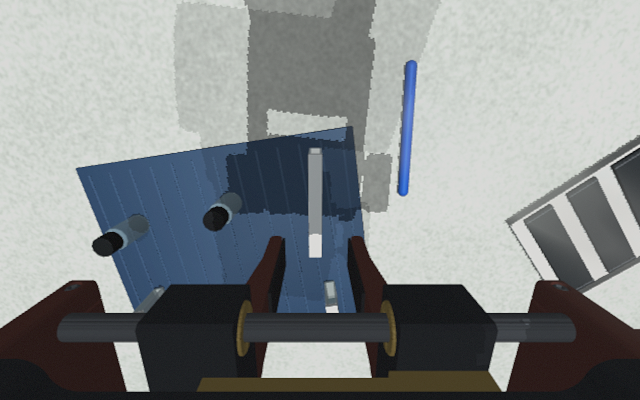

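The close view shows cell 100's stopper running from (315,155) to (315,257). Its centre is 1 px from the prediction (315,207), and it sits between the fingers. Descending to grasp.

```bash
python3 -m inch '[[[0,-0.5,40,0,0,0,45],[0,-1,80,0,0,0,45],[0,-1,110,0,0,0,45],[0,-1,122,0,0,0,45],[0,-1,129,0,0,0,45],[0,-1,129,0,0,0,45],[0,-1,129,0,0,0,0],[0,-1,129,0,0,0,0],[0,-1,129,0,0,0,0],[0,-1,129,0,0,0,0],[0,-1,129,0,0,0,0],[0,-1,129,0,0,0,0],[0,-1,129,0,0,0,0]]]'
python3 -c "
from h import *
go(554.9,164.2,140,29.1)"
```

```text
t: 3.55
ee_pos: [444.6, -106.1, 31.4]
orientation: [0.252, 3.13, -0.0]
ft_force: [-1.4, 0.9, 6.6]
width: 12.2
grasp_force: 30.0
t 3.55 pos [ 444.6 -106.1   31.4] shift [ -65.7  284.5 -108.6] turn z -0.669 | tilt [ 0.0012 -0.0003] w 12.2 q6 -1.67
```

```bash
python3 -m inch '[[[0,0,-10,0,0,0,0],[0,0,-40,0,0,0,0],[0,0,-75,0,0,0,0],[0,0,-108,0,0,0,0],[-5,20,-109,0,0,-0.07,0],[-14,60,-109,0,0,-0.18,0],[-24,104,-109,0,0,-0.29,0],[-34,148,-109,0,0,-0.4,0],[-44,192,-109,0,0,-0.5,0],[-54,234,-109,0,0,-0.6,0],[-62,268,-109,0,0,-0.65,0],[-66,285,-109,0,0,-0.669,0],[-66,285,-109,0,0,-0.669,0],[-66,285,-109,0,0,-0.669,0],[-66,285,-109,0,0,-0.669,0]]]'
python3 - <<'E'
from h import *
go(554.9,164.2,38.4,29.1)
d=cam("wrist"); f=d["frame"]; cv2.imwrite("pics/w2.png",f[:,:,::-1])
print(proj(d,[[554.9,164.2,10],[530.9,207.7,10],[506.3,251.2,10]]))
E
```

```text
t: 5.05
ee_pos: [554.0, 163.4, 139.6]
orientation: [0.787, -3.04, 0.0]
ft_force: [0.0, -0.6, -0.3]
width: 12.6
grasp_force: 30.0
t 5.05 pos [554.  163.4 139.6] shift [ -1.3   0.3 101.2] turn z -0.001 | tilt [-0.0012 -0.0005] w 12.6 q6 -1.81
[[316.51240963 201.67480452]
 [365.6689626  201.73897981]
 [415.14651437 201.3075331 ]]
```

View pics/w2.png

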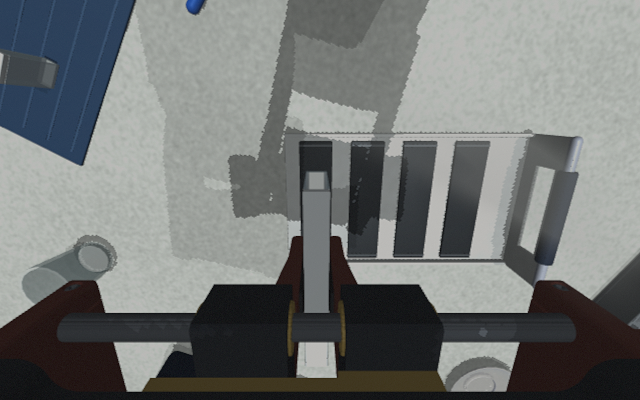

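The wrist view shows strip 4 under the held cell (column 316), with strip 3 near (367,200) as predicted. Lowering.

```bash
python3 -m inch '[[[-0.5,0,35,0,0,0,0],[-1,0.3,70,0,0,0,0],[-1.3,0.3,88,0,0,0,0],[-1.3,0.3,95,0,0,0,0],[-1.3,0.3,98,0,0,0,0],[-1.3,0.3,100,0,0,0,0],[-1.3,0.3,100.5,0,0,0,0],[-1.3,0.3,101,0,0,0,0],[-1.3,0.3,101,0,0,0,0]]]'
```

```text
t: 6.0
ee_pos: [556.2, 165.8, 39.3]
orientation: [-0.789, 3.04, 0.0]
ft_force: [-0.5, -0.1, -1.5]
width: 12.4
grasp_force: 30.0
```

```bash
python3 -m inch '[[[0,0,0.5,0,0,0,0],[0,0,1,0,0,0,0],[0,0,1,0,0,0,0]]]'
```

```text
t: 6.3
ee_pos: [556.0, 165.7, 38.4]
orientation: [-0.79, 3.04, 0.0]
ft_force: [-2.3, -0.6, 5.9]
width: 12.4
grasp_force: 30.0
```

```bash
python3 -m inch '[[[0,0,0,0,0,0,15],[0,0,0,0,0,0,35],[0,0,0,0,0,0,35],[0,0,0,0,0,0,35],[0,0,-15,0,0,0,35],[0,0,-50,0,0,0,35],[0,0,-90,0,0,0,35],[0,0,-122,0,0,0,45],[0,0,-122,0,0,0,45]]]'
python3 -c "
from h import *
go(556.9,-311.5,160,7.4)"
```

```text
t: 7.2
ee_pos: [558.8, 166.4, 165.3]
orientation: [-0.787, 3.032, 0.0]
ft_force: [0.7, 0.0, 0.5]
width: 39.0
grasp_force: 0.0
t 7.20 pos [558.8 166.4 165.3] shift [ 234.2 -416.6    4.1] turn z 0.379 | tilt [0.0087 0.0024] w 39.0 q6 -1.81
```

```bash
python3 -m inch '[[[10,-18,4,0,0,0.05,45],[30,-54,4,0,0,0.1,45],[234,-416,4,0,0,0.379,45],[234,-416,4,0,0,0.379,45],[234,-416,4,0,0,0.379,45],[234,-416,4,0,0,0.379,45],[234,-416,4,0,0,0.379,45],[234,-416,4,0,0,0.379,45],[234,-416,4,0,0,0.379,45],[234,-416,4,0,0,0.379,45],[234,-416,4,0,0,0.379,45],[234,-416,4,0,0,0.379,45],[234,-416,4,0,0,0.379,45],[234,-416,4,0,0,0.379,45],[234,-416,4,0,0,0.379,45],[234,-416,4,0,0,0.379,45],[234,-416,4,0,0,0.379,45]]]'
python3 - <<'E'
from h import *
go(556.9,-311.5,160,7.4)
d=cam("wrist"); f=d["frame"]; cv2.imwrite("pics/w3.png",f[100:320,140:560,::-1])
print(proj(d,[[556.9,-311.5,51],[566.4,-106,51],[559.2,-205.9,51]])-[140,100])
E
```

```text
t: 8.9
ee_pos: [554.1, -310.9, 155.8]
orientation: [-0.205, 3.135, -0.0]
ft_force: [-0.3, 0.1, -0.3]
width: 39.9
grasp_force: 0.0
t 8.90 pos [ 554.1 -310.9  155.8] shift [-2.7 -1.  -4.2] turn z 0.001 | tilt [ 0. -0.] w 39.9 q6 -2.23
[[175.08034915 111.09555453]
 [384.3841227  146.08547477]
 [285.49830968 126.94208236]]
```

View pics/w3.png

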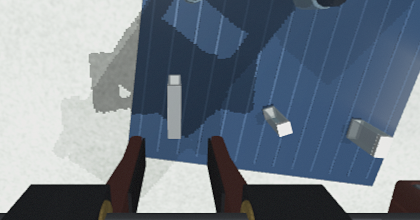

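Cell 50's stopper runs vertically from (174,85) to (174,138) in the crop, within 1 px of the prediction. Cell 10's stopper is at (285,128), also as predicted. Grasping cell 50.

```bash
python3 -m inch '[[[-1,-0.5,40,0,0,0,45],[-2,-1,80,0,0,0,45],[-2.7,-1,106,0,0,0,45],[-2.7,-1,119,0,0,0,45],[-2.7,-1,124.4,0,0,0,45],[-2.7,-1,124.4,0,0,0,45],[-2.7,-1,124.4,0,0,0,0],[-2.7,-1,124.4,0,0,0,0],[-2.7,-1,124.4,0,0,0,0],[-2.7,-1,124.4,0,0,0,0],[-2.7,-1,124.4,0,0,0,0],[-2.7,-1,124.4,0,0,0,0],[-2.7,-1,124.4,0,0,0,0]]]'
python3 - <<'E'
from h import *
go(530.9,207.7,150,29.1)
d=cam("wrist"); f=d["frame"][...,::-1]
hsv=cv2.cvtColor(d["frame"],cv2.COLOR_RGB2HSV)
E
```

```text
t: 10.25
ee_pos: [557.1, -312.6, 32.1]
orientation: [-0.203, 3.134, -0.001]
ft_force: [-0.7, -0.3, 5.5]
width: 12.2
grasp_force: 30.0
t 10.25 pos [ 557.1 -312.6   32.1] shift [ -41.2  519.2 -118.2] turn z -0.379 | tilt [ 0.0009 -0.0005] w 12.2 q6 -2.23
```

```bash
python3 -m inch '[[[0,0,-10,0,0,0,0],[0,0,-40,0,0,0,0],[0,0,-80,0,0,0,0],[0,0,-117,0,0,0,0],[-2,20,-118,0,0,-0.03,0],[-5,60,-118,0,0,-0.06,0],[-8,107,-118,0,0,-0.1,0],[-12,154,-118,0,0,-0.14,0],[-16,201,-118,0,0,-0.18,0],[-20,248,-118,0,0,-0.22,0],[-24,295,-118,0,0,-0.26,0],[-28,342,-118,0,0,-0.3,0],[-32,389,-118,0,0,-0.34,0],[-36,436,-118,0,0,-0.36,0],[-39,478,-118,0,0,-0.379,0],[-41,505,-118,0,0,-0.379,0],[-41,519,-118,0,0,-0.379,0],[-41,519,-118,0,0,-0.379,0],[-41,519,-118,0,0,-0.379,0],[-41,519,-118,0,0,-0.379,0]]]'
python3 - <<'E'
from h import *
go(530.9,207.7,39.1,29.1)
E
```

```text
t: 12.3
ee_pos: [530.3, 206.3, 149.1]
orientation: [0.788, -3.041, 0.0]
ft_force: [-0.2, -0.5, -0.3]
width: 12.5
grasp_force: 30.0
t 12.30 pos [530.3 206.3 149.1] shift [ -1.3   1.  110. ] turn z -0.001 | tilt [-0.0006 -0.0005] w 12.5 q6 -1.73
```

```bash
python3 -m inch '[[[-0.5,0.5,35,0,0,0,0],[-0.5,0.5,75,0,0,0,0],[-0.5,0.5,96,0,0,0,0],[-0.5,0.5,104,0,0,0,0],[-0.5,0.5,107,0,0,0,0],[-0.5,0.5,109,0,0,0,0],[-0.5,0.5,110,0,0,0,0],[-0.5,0.5,110.5,0,0,0,0],[-0.5,0.5,110.5,0,0,0,0]]]'
```

```text
t: 13.2
ee_pos: [531.0, 208.5, 39.5]
orientation: [-0.79, 3.039, 0.0]
ft_force: [0.7, 0.5, -0.4]
width: 12.3
grasp_force: 30.0
```

```bash
python3 -m inch '[[[0,0,0.6,0,0,0,0],[0,0,1.2,0,0,0,0],[0,0,1.2,0,0,0,0]]]'
```

```text
t: 13.5
ee_pos: [531.0, 208.6, 39.1]
orientation: [-0.79, 3.04, 0.0]
ft_force: [-3.4, -0.7, 12.9]
width: 12.4
grasp_force: 30.0
```

```bash
python3 -m inch '[[[0,0,-0.5,0,0,0,0],[0,0,-0.5,0,0,0,35],[0,0,-0.5,0,0,0,35],[0,0,-0.5,0,0,0,35],[0,0,-15,0,0,0,35],[0,0,-50,0,0,0,35],[0,0,-90,0,0,0,35],[0,0,-112,0,0,0,45],[0,0,-112,0,0,0,45],[0,0,-112,0,0,0,45]]]'
python3 -c "
from h import *
go(566.4,-106,150,-2)"
```

```text
t: 14.5
ee_pos: [530.7, 208.4, 150.3]
orientation: [-0.789, 3.039, 0.0]
ft_force: [0.1, -0.3, 0.3]
width: 39.3
grasp_force: 0.0
t 14.50 pos [530.7 208.4 150.3] shift [ 1.218e+02 -2.920e+02  2.000e-01] turn z 0.543 | tilt [0.0012 0.0004] w 39.3 q6 -1.73
```

```bash
python3 -m inch '[[[8,-20,0,0,0,0.05,45],[24,-58,0,0,0,0.12,45],[122,-292,0,0,0,0.543,45],[122,-292,0,0,0,0.543,45],[122,-292,0,0,0,0.543,45],[122,-292,0,0,0,0.543,45],[122,-292,0,0,0,0.543,45],[122,-292,0,0,0,0.543,45],[122,-292,0,0,0,0.543,45],[122,-292,0,0,0,0.543,45],[122,-292,0,0,0,0.543,45],[122,-292,0,0,0,0.543,45],[122,-292,0,0,0,0.543,45]]]'
python3 - <<'E'
from h import *
go(566.4,-106,31.4,-2)
d=cam("wrist"); f=d["frame"]; cv2.imwrite("pics/w4.png",cv2.resize(f[140:320,180:420,::-1],None,fx=3,fy=3))
print((proj(d,[[566.4,-106,51],[559.2,-205.9,51]])-[180,140])*3)
E
```

```text
t: 15.8
ee_pos: [566.2, -105.0, 149.6]
orientation: [-0.052, -3.141, -0.0]
ft_force: [0.1, 0.2, -0.1]
width: 39.5
grasp_force: 0.0
t 15.80 pos [ 566.2 -105.   149.6] shift [ -0.3  -1.  118.2] turn z 0.002 | tilt [-0.  0.] w 39.5 q6 -1.74
[[405.0774354  212.45158493]
 [ 71.46177445 200.56008808]]
```

View pics/w4.png

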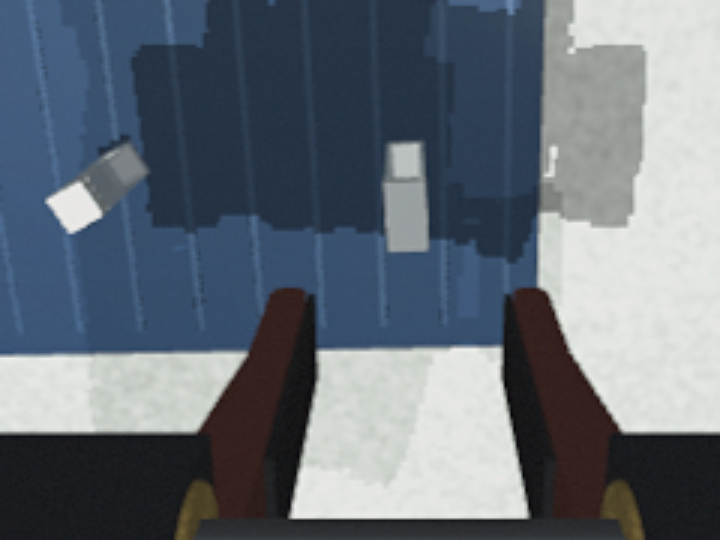

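Cell 20's stopper is centred at (406,215) in the crop, within 1 px of the prediction and along the tool's x. Cell 10 is at about (74,208), turned. Grasping cell 20.

```bash
python3 -m inch '[[[-0.5,-0.5,40,0,0,0,45],[-0.8,-0.5,80,0,0,0,45],[-0.8,-0.5,100,0,0,0,45],[-0.8,-0.5,113,0,0,0,45],[-0.8,-0.5,118,0,0,0,45],[-0.8,-0.5,118,0,0,0,45],[-0.8,-0.5,118,0,0,0,0],[-0.8,-0.5,118,0,0,0,0],[-0.8,-0.5,118,0,0,0,0],[-0.8,-0.5,118,0,0,0,0],[-0.8,-0.5,118,0,0,0,0],[-0.8,-0.5,118,0,0,0,0],[-0.8,-0.5,118,0,0,0,0]]]'
python3 - <<'E'
from h import *
go(506.6,251.3,150,29.1)
E
```

```text
t: 17.15
ee_pos: [567.4, -106.7, 32.3]
orientation: [0.055, 3.14, -0.0]
ft_force: [-1.1, 0.3, 5.8]
width: 12.4
grasp_force: 30.0
t 17.15 pos [ 567.4 -106.7   32.3] shift [  73.1  355.7 -117.8] turn z -0.543 | tilt [ 0.001  -0.0002] w 12.4 q6 -1.74
```

```bash
python3 -m inch '[[[0,0,-10,0,0,0,0],[0,0,-40,0,0,0,0],[0,0,-80,0,0,0,0],[0,0,-117,0,0,0,0],[4,20,-118,0,0,-0.04,0],[12,60,-118,0,0,-0.12,0],[21,104,-118,0,0,-0.2,0],[30,148,-118,0,0,-0.28,0],[39,192,-118,0,0,-0.36,0],[48,236,-118,0,0,-0.43,0],[57,280,-118,0,0,-0.49,0],[66,320,-118,0,0,-0.53,0],[71,345,-118,0,0,-0.543,0],[73,356,-118,0,0,-0.543,0],[73,356,-118,0,0,-0.543,0],[73,356,-118,0,0,-0.543,0],[73,356,-118,0,0,-0.543,0]]]'
python3 - <<'E'
from h import *
go(506.6,251.3,39.3,29.1)
E
```

```text
t: 18.85
ee_pos: [506.5, 250.3, 149.6]
orientation: [0.787, -3.041, 0.0]
ft_force: [-0.2, -0.6, 0.1]
width: 12.2
grasp_force: 30.0
t 18.85 pos [506.5 250.3 149.6] shift [ -0.6   0.9 110.3] turn z -0.001 | tilt [-0.0003 -0.0004] w 12.2 q6 -1.64
```

```bash
python3 -m inch '[[[0,0.5,35,0,0,0,0],[0,0.5,75,0,0,0,0],[0,0.5,96,0,0,0,0],[0,0.5,104,0,0,0,0],[0,0.5,107,0,0,0,0],[0,0.5,109,0,0,0,0],[0,0.5,110,0,0,0,0],[0,0.5,110.7,0,0,0,0],[0,0.5,111,0,0,0,0],[0,0.5,111,0,0,0,0]]]'
```

```text
t: 19.85
ee_pos: [506.5, 252.3, 39.3]
orientation: [-0.79, 3.04, 0.0]
ft_force: [0.6, 0.2, 3.6]
width: 12.1
grasp_force: 30.0
```

Light contact (3.6 N). Releasing and going over to cell 10.

```bash
python3 -m inch '[[[0,0,0.3,0,0,0,0],[0,0,0.3,0,0,0,35],[0,0,0.3,0,0,0,35],[0,0,0.3,0,0,0,35],[0,0,-15,0,0,0,35],[0,0,-50,0,0,0,35],[0,0,-90,0,0,0,35],[0,0,-111,0,0,0,45],[0,0,-111,0,0,0,45],[0,0,-111,0,0,0,45]]]'
python3 -c "
from h import *
go(559.2,-205.9,150,29.1)"
```

```text
t: 20.85
ee_pos: [506.1, 252.1, 150.3]
orientation: [-0.789, 3.04, 0.0]
ft_force: [0.4, -1.1, -0.9]
width: 39.6
grasp_force: 0.0
t 20.85 pos [506.1 252.1 150.3] shift [ 1.765e+02 -4.260e+02  1.000e-01] turn z 0.000 | tilt [0.0011 0.0005] w 39.6 q6 -1.64
```

```bash
python3 -m inch '[[[8,-20,0,0,0,0,45],[24,-58,0,0,0,0.02,45],[176,-426,0,0,0,0.07,45],[176,-426,0,0,0,0.07,45],[176,-426,0,0,0,0.07,45],[176,-426,0,0,0,0.07,45],[176,-426,0,0,0,0.07,45],[176,-426,0,0,0,0.07,45],[176,-426,0,0,0,0.07,45],[176,-426,0,0,0,0.07,45],[176,-426,0,0,0,0.07,45],[176,-426,0,0,0,0.07,45],[176,-426,0,0,0,0.07,45],[176,-426,0,0,0,0.07,45],[176,-426,0,0,0,0.07,45],[176,-426,0,0,0,0.07,45]]]'
python3 - <<'E'
from h import *
go(559.2,-205.9,31.4,25)
d=cam("wrist"); f=d["frame"]; cv2.imwrite("pics/w5.png",cv2.resize(f[140:320,200:440,::-1],None,fx=3,fy=3))
print((proj(d,[[559.2,-205.9,51]])-[200,140])*3)
E
```

```text
t: 22.45
ee_pos: [559.7, -204.7, 149.7]
orientation: [0.685, -3.066, -0.0]
ft_force: [0.6, -0.1, 0.1]
width: 39.3
grasp_force: 0.0
t 22.45 pos [ 559.7 -204.7  149.7] shift [  1.   -0.9 118.3] turn z 0.003 | tilt [-0.0001  0.    ] w 39.3 q6 -2.38
[[345.92717047 208.5788963 ]]
```

View pics/w5.png

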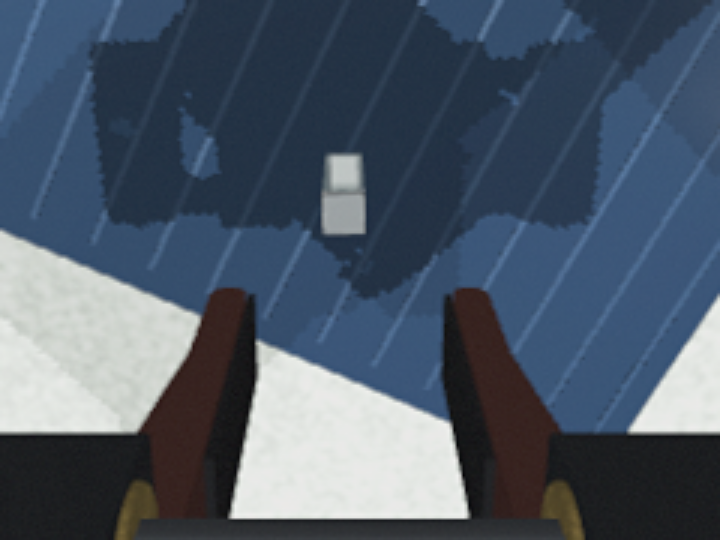

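Cell 10's stopper is square to the fingers, centred at (343,213) in the crop, about 1.5 px below the prediction. Grasping.

```bash
python3 -m inch '[[[0,-0.5,40,0,0,0,45],[-0.2,-1,80,0,0,0,45],[-0.2,-1,100,0,0,0,45],[-0.2,-1,113,0,0,0,45],[-0.2,-1,118,0,0,0,45],[-0.2,-1,118,0,0,0,45],[-0.2,-1,118,0,0,0,0],[-0.2,-1,118,0,0,0,0],[-0.2,-1,118,0,0,0,0],[-0.2,-1,118,0,0,0,0],[-0.2,-1,118,0,0,0,0],[-0.2,-1,118,0,0,0,0],[-0.2,-1,118,0,0,0,0]]]'
python3 - <<'E'
from h import *
go(482.3,294.9,150,29.1)
E
```

```text
t: 23.8
ee_pos: [560.7, -206.7, 32.3]
orientation: [-0.683, 3.066, -0.001]
ft_force: [-0.3, 1.5, 6.9]
width: 12.4
grasp_force: 30.0
t 23.80 pos [ 560.7 -206.7   32.3] shift [-141.9  487.4 -118. ] turn z -0.070 | tilt [ 0.0009 -0.0004] w 12.4 q6 -2.38
```

```bash
python3 -m inch '[[[0,0,-10,0,0,0,0],[0,0,-40,0,0,0,0],[0,0,-80,0,0,0,0],[0,0,-117,0,0,0,0],[-6,20,-118,0,0,-0.01,0],[-17,60,-118,0,0,-0.02,0],[-30,104,-118,0,0,-0.03,0],[-43,148,-118,0,0,-0.04,0],[-56,192,-118,0,0,-0.05,0],[-69,236,-118,0,0,-0.06,0],[-82,280,-118,0,0,-0.07,0],[-95,324,-118,0,0,-0.07,0],[-107,368,-118,0,0,-0.07,0],[-120,412,-118,0,0,-0.07,0],[-131,450,-118,0,0,-0.07,0],[-139,477,-118,0,0,-0.07,0],[-142,487.5,-118,0,0,-0.07,0],[-142,487.5,-118,0,0,-0.07,0],[-142,487.5,-118,0,0,-0.07,0],[-142,487.5,-118,0,0,-0.07,0]]]'
python3 - <<'E'
from h import *
go(482.3,294.9,39.3,29.1)
E
```

```text
t: 25.8
ee_pos: [482.1, 293.8, 149.6]
orientation: [0.787, -3.041, 0.001]
ft_force: [-0.5, 0.3, -0.3]
width: 12.3
grasp_force: 30.0
t 25.80 pos [482.1 293.8 149.6] shift [ -0.8   0.9 110.3] turn z -0.001 | tilt [-0.0004 -0.0005] w 12.3 q6 -1.55
```

```bash
python3 -m inch '[[[0,0.5,35,0,0,0,0],[0,0.5,75,0,0,0,0],[0,0.5,96,0,0,0,0],[0,0.5,104,0,0,0,0],[0,0.5,107,0,0,0,0],[0,0.5,109,0,0,0,0],[0,0.5,110,0,0,0,0],[0,0.5,110.7,0,0,0,0],[0,0.5,111,0,0,0,0],[0,0.5,111,0,0,0,0]]]'
```

```text
t: 26.8
ee_pos: [482.1, 295.9, 39.2]
orientation: [-0.79, 3.04, 0.0]
ft_force: [0.2, 0.0, 4.1]
width: 12.7
grasp_force: 30.0
```

```bash
python3 -m inch '[[[0,0,0.3,0,0,0,0],[0,0,0.3,0,0,0,35],[0,0,0.3,0,0,0,35],[0,0,0.3,0,0,0,35],[0,0,-15,0,0,0,35],[0,0,-50,0,0,0,35],[0,0,-90,0,0,0,35],[0,0,-130,0,0,0,45],[40,0,-150,0,0,0,45],[80,0,-170,0,0,0,45],[120,60,-180,0,0,0,45],[140,120,-180,0,0,0,45],[140,150,-180,0,0,0,45],[140,150,-180,0,0,0,45],[140,150,-180,0,0,0,45]]]'
python3 - <<'E'
from h import *
np.set_printoptions(suppress=True,precision=1)
d=cam("top"); f=d["frame"]; cv2.imwrite("pics/top9.png",cv2.resize(f[140:290,150:490,::-1],None,fx=2.35,fy=2.35,interpolation=cv2.INTER_CUBIC))
print((proj(d,[[482.1,294.8,58],[506.3,251.2,58],[530.9,207.7,58],[554.9,164.2,58]])-[150,140])*2.35)
E
```

```text
t: 28.3
ee_pos: [285.1, 359.9, 219.7]
orientation: [-0.795, 3.038, 0.002]
ft_force: [0.7, -0.4, -0.4]
width: 39.6
grasp_force: 0.0
[[118.9 201.5]
 [163.1 176.3]
 [206.9 151. ]
 [250.2 126.4]]
```

View pics/top9.png

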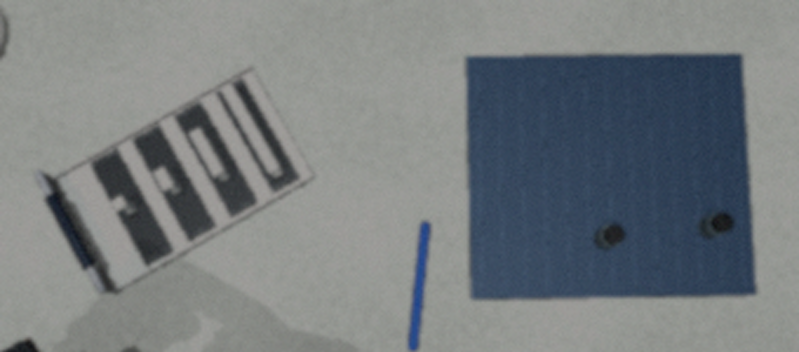

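The rack has all four cells upright in order, and both vials are undisturbed at (610,235) and (718,223) in the crop. I'll check the centring from close up with the wrist camera.

```bash
python3 -m inch '[[[-140,-120,0,0,0,0,45],[-140,-120,0,0,0,0,45],[-140,-120,0,0,0,0,45],[-140,-120,0,0,0,0,45],[-140,-240,0,0,0,0,45],[-140,-240,0,0,0,0,45],[-140,-240,0,0,0,0,45],[-140,-240,0,0,0,0,45],[-140,-240,0,0,0,0,45],[-140,-240,0,0,0,0,45]]]'
python3 - <<'E'
from h import *
np.set_printoptions(suppress=True,precision=1)
go(518.6,229.5,200,29.1)
d=cam("wrist"); f=d["frame"]; cv2.imwrite("pics/w9.png",cv2.resize(f[100:300,190:440,::-1],None,fx=3,fy=3))
S=np.array([[482.1,294.8],[506.3,251.2],[530.9,207.7],[554.9,164.2]]);u=np.array([.874,.486])
for s,L in zip(S,(12.5,22.5,52.5,102.5)):
    print(((proj(d,np.array([[*(s+62*u),10],[*(s-62*u),10],[*(s+L/2*u),58],[*(s-L/2*u),58]]))-[190,100])*3).round(0).tolist())
E
```

```text
t: 29.35
ee_pos: [525.2, 217.2, 218.7]
orientation: [0.79, -3.041, -0.0]
ft_force: [0.4, -0.4, 0.2]
width: 39.2
grasp_force: 0.0
t 29.35 pos [525.2 217.2 218.7] shift [-0.3 14.  18.7] turn z 0.000 | tilt [-0.  0.] w 39.2 q6 -1.71
[[577.0, 381.0], [599.0, 96.0], [616.0, 293.0], [619.0, 260.0]]
[[465.0, 381.0], [475.0, 96.0], [482.0, 305.0], [484.0, 247.0]]
[[354.0, 382.0], [351.0, 97.0], [349.0, 344.0], [348.0, 208.0]]
[[243.0, 382.0], [228.0, 97.0], [223.0, 404.0], [206.0, 137.0]]
```

View pics/w9.png

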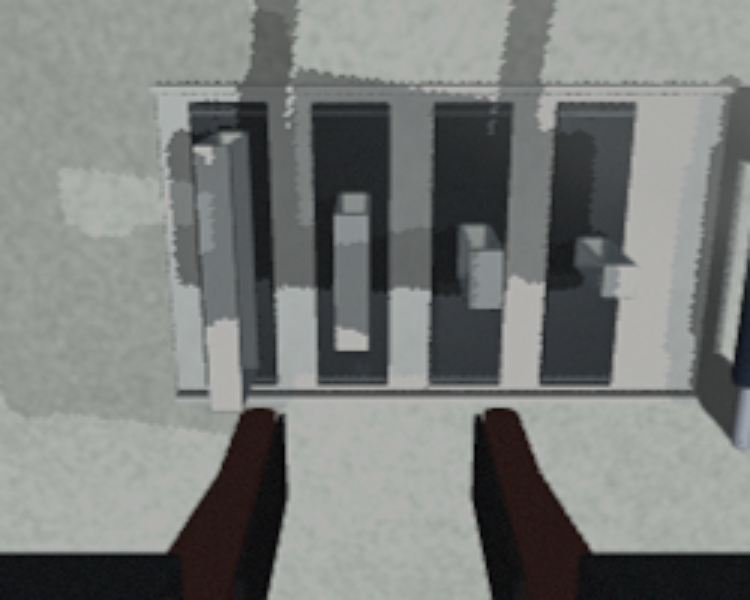

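The close view shows every stopper within about 1 mm of its strip's centre, with all cells upright and aligned: the 100 at (222,277), the 50 at (352,281), the 20 at (485,279) and the 10 at (617,280). The arm is clear of everything, so I'm handing in.

```bash
python3 -c "
from workcell import ctrl
print(ctrl.close_job())"
```

```text
the job is handed in; nothing more can be done
None
```

The four cells stand upright, centred to about 1 mm on their strips and in order of length, with the shortest next to the handle; both vials are still where they were, and I handed the job in at about 29 s of the 112 s limit.

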